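# Open the dye booth window to its working mark

### The job

Get the leather-dyeing booth ready for work: first press the green fan button all the way down, then push the booth's sliding window up with your fingertips from beneath its yellow lip until the lip is level with the red height marks on the side rails, and leave it standing there. Only push from below: do not pinch the lip or touch the black strip on top of it (so do not push past the marks), and leave the red marks, the bottle, the jar and the tool cup where they are.

Things in the scene. Friction and masses are not known exactly. Their poses are not given: they have to be found in the camera images.
- booth: Clear-walled dye booth, fixed: 360 mm wide (y), 290 deep, 340 high; rails (at y = +/-165 mm, 30 wide) rise to 460. Origin on the bench, mid-front of its 85 mm high plinth, whose upright front is at x = 0; x into the booth, y left, z up. The window plane leans back 40 degrees from vertical, from x = -6, z = 90 mm along (sin 40, 0, cos 40) in this frame.
- sash (a joint): Height of the sliding window in m along its 40 degree slope: 0 = fully closed (lower face of the yellow lip at the foot of the slope), grows upward to at most 0.20. Counterweighted: it stays where it is left and takes about 2 to 4 N along the slope to push up; it does not coast.
- lip_edge (a point): Middle of the lower outer edge of the yellow lip, riding with the window. The lip is a bar along the window's bottom edge, 270 mm wide (y), 12 mm thick along the slope, standing 38 mm out square to the window, so it rises toward the robot. Its z = up the slope, x = into the booth square to the window, y = left along the lip.
- lip_strip (a point): Middle of the top face of the black rubber strip on the yellow lip, not to be touched: 4 mm thick, 26 mm wide, 270 mm long, from the window to 12 mm short of the lip's free edge; its top is 16 mm up the slope from the lip's lower face. Axes as lip_edge.
- height_mark (a joint): Height of the pair of red marks in m along the same slope and from the same zero as joint sash: when sash equals height_mark, the lip's lower face is level with the marks' lower faces. Clamped; not to be moved.
- mark_edge (a point): Red mark on the left rail (its twin is on the right rail at the same height): red plate 56 mm x 38 mm, 12 mm thick along the slope like the lip, standing out as far as the lip. This point is on its lower face at the outer edge, 150 mm left of the booth's middle. Axes as lip_edge: z up the slope.
- fan_box: Grey fan switch box, 90 mm (x) x 75 mm (y) x 50 mm high, fixed on the bench to the left or right of the booth front, with a black collar 6 mm high, 52 mm across, round the button. Origin at the centre of its underside.
- fan_button (a joint): Travel of the green fan button, pressed straight down, in m: 0 = up, 0.008 = fully down. About 4 to 5 N moves it; it stays down once pressed.
- button_top (a point): Centre of the top face of the green button, 38 mm across, at first 72 mm above the bench, 64 mm when pressed; moves with the button.
- dye_bottle: Loose amber dye bottle with white cap, 52 mm across, 110 mm high, upright in front of the booth; origin at the centre of its underside. Bystander.
- paint_jar: Loose blue jar with black lid, 60 mm across, 70 mm high, upright in front of the booth; origin at the centre of its underside. Bystander.
- tool_cup: Loose brown leather-covered cup, 72 mm across, 100 mm high, with stubby tools standing in it to 131 mm, on the other side of the booth from the fan box; origin at the centre of its underside. Bystander.
Mind the look-alikes: they are no part of the job. What is shaped like the fan_box but pink, purple or turquoise is not meant.

How it is judged:
By the outcome, as a careful person would: the job done as asked, in the order asked, and still so for the second after the job is handed in, with the robot touching nothing.
It also fails if it takes over 61 s, if anything falls off the work surface, if the arm or the gripper's body presses on something with over 40 N, if the wrist force passes 120 N, or if a joint passes its speed limit or range.

### The arm

A 6-joint arm with a two-finger parallel gripper is mounted at the origin on the work surface. World frame = base frame: x ahead of the robot, y to its left, z up, the work surface at z = 0. Lengths are in mm, angles in rad, forces in N, time in s.
With the tool pointing down it reaches from about 350 to 875 mm from the base axis. Payload 4.2 kg.
Tool frame: the origin (TCP) lies between the finger pads; the fingertips stand 25 mm ahead of it and the grasp point (between the pads) lies 6 mm ahead of it; z points along the fingers, y is the line along which they close (so a half turn about z gives the same grasp; the last joint's range is limited). The gripper opens to 85 mm and grips with 20 to 120 N. Pads are 22 mm wide; open, the fingers measure 114 mm over their backs; the gripper's body (76 mm by 85 mm) begins 54 mm behind the grasp point. The pads swing forward as they close: fully open they stand 13 mm farther back than shut.
Start: joints at [1.539, 0.385, 0.008, 0, -1.194, -0.259], TCP at [179.167, 598.747, 256.312] pointing down, gripper open.
Joint ranges: [-3.14, 3.14], [-1.21, 2.06], [-1.07, 1.41], [-3.16, 2.05], [-2.99, -0.16], [-3.1, 3.1]. Speed limits (rad/s): [2.79, 2.79, 3.14, 3.14, 3.14, 3.14].

### API

Orientations are given as a unit quaternion [x, y, z, w].
In Python, from bench import arm gives the robot as it stands.
- The arm moves only by the shell command python3 -m pendant 'ROWS'. ROWS is JSON, a list of rows, each a list of 7 numbers: the shift along the tool's x, y, z in m, then the turn, a rotation vector about the tool's x, y, z in degrees, then the finger opening in m, from 0 to 0.0854. In form: [[x, y, z, wx, wy, wz, fingers], ...]. A call has 1 to 12 rows; each row shifts and turns the commanded pose from where the row before left it, along the tool's axes as they then stand; what a row does not reach is not made up. A row lasts 1/10 s, in which the tool goes at most 50 mm and 8.59 degrees, less where a joint would pass 70% of its speed; a pose out of reach is approached as far as the arm can. A call is refused whole if a number of a shift passes 0.05 or a number of a turn 8.59, either way. A call with a gripper value outside its range is refused whole. The fingers move at their own pace and stop on an object; the grip force is fixed at half the most. Time passes only in rows, so rows that do not move let the fingers close. It gives the time, the measured TCP pose, the force, the opening and the grip force at its end, in the units of the state.
- arm.read_state(): the state, without advancing time (a new reading comes with each control period).
- arm.get_image(name): name is "scene" or "top" or "wrist"; returns a dict with "image" (420x560x3 uint8, red, green, blue), "fx", "fy", "cx", "cy" (pixels), "k1" (the pictures are not rectified: a ray, as slopes to the right and down, at radius r is drawn at 1 + k1 r^2 times it, then the intrinsics apply), "xyz" and "rotation" of the camera in the world. Camera axes: x right, y down, z forward; pixel columns grow to the right and rows downward; lengths in mm; the calibration is good to about 2 mm. A picture is of the moment at which its call begins. There is no depth.
- arm.job_done(): hands the job in; it is judged then, once.
The state is a dict: "clock": time; "joints": joint angles; "joint_vel": joint speeds; "joint_efforts": joint torques, N m; "position": TCP position; "ee_rot": TCP orientation; "contact_force": force on the tool from outside, world axes, zero at the start; "wrist_torque": the same for the moment, N m; "gripper_width": finger opening in mm; "grasp_force": force on a finger pad.
Only numpy, scipy, OpenCV 4.12 (cv2) and the standard library are available. Lean on these libraries where they do the work, as an engineer would, in place of code of your own. Each camera call takes 0.05 s, during which the arm holds its last target. There are 200 camera calls.

## Working session

There is one attempt and no reset: what is moved stays moved. The work goes in short steps, Python scripts to look and compute and a shell command to move; the robot and the scene stay as the last step left them, time stands still between calls to the robot, and variables do not carry over. Pictures are saved under pics/ and viewed, at most 10 in all, crops included, and the job is handed in when it is done.

```bash
mkdir -p pics; cat > h.py <<'E'
import numpy as np, cv2
from bench import arm
def grab(n,f):
    d=arm.get_image(n); cv2.imwrite(f'pics/{f}.png',d['image'][:,:,::-1]); np.save(f'pics/{f}.npy',d,allow_pickle=True); return d
def load(f): return np.load(f'pics/{f}.npy',allow_pickle=True).item()
def ray(d,u,v):
    K=np.array([[d['fx'],0,d['cx']],[0,d['fy'],d['cy']],[0,0,1.]])
    p=cv2.undistortPoints(np.array([[[u,v]]],float),K,np.array([d['k1'],0,0,0.]))[0,0]
    # model: distorted = (1+k1 r^2)*ideal
    R=np.array(d['rotation']).reshape(3,3); w=R@np.array([p[0],p[1],1]); return np.array(d['xyz'],float),w/np.linalg.norm(w)
def onz(d,u,v,z):
    o,w=ray(d,u,v); return o+w*(z-o[2])/w[2]
def tri(a,b):
    (o1,w1),(o2,w2)=a,b
    s=np.linalg.lstsq(np.c_[w1,-w2],o2-o1,rcond=None)[0]
    p,q=o1+s[0]*w1,o2+s[1]*w2; return (p+q)/2,np.linalg.norm(p-q)
E
python3 - <<'E'
from h import *
for n in('scene','top','wrist'):
    d=grab(n,n+'0'); print(n,d['xyz'],d['rotation'],d['fx'],d['k1'])
print(arm.read_state())
a=cv2.imread('pics/scene0.png');b=cv2.imread('pics/top0.png')
E
```

```text
scene [ 972.73686004  499.68547301 1249.44394754] [ 0.3874138   0.87761784 -0.25648391 -0.11795537] 461.2693170067597 -0.042099970879986494
top [ 320.80091885   -8.50824107 1321.0643014 ] [ 0.71637103 -0.69622938  0.03333197 -0.03108335] 454.8904767798572 -0.0812152754632429
wrist [252.60487767 576.63307745 373.12789726] [-0.59029621  0.79278066  0.12128407 -0.09132026] 333.45204796861714 -0.0652319917702788
{'clock': 0.15, 'joints': array([ 1.53859250e+00,  3.85357613e-01,  6.95098979e-03, -3.46005820e-04,
       -1.19400942e+00, -2.58594707e-01]), 'joint_vel': array([-0.00014907, -0.00214796,  0.00463282,  0.00135327, -0.00029835,
        0.00021647]), 'joint_efforts': array([-2.94201036e-04, -3.92676973e+01,  1.88583308e+01,  4.18860510e+00,
       -3.38897851e-03, -2.32327288e-06]), 'position': array([179.07197775, 598.38244261, 255.49161099]), 'ee_rot': array([ 9.89438555e-01, -1.44950558e-01, -6.83095837e-05,  8.22840557e-04]), 'contact_force': array([-0.26703319, -0.63471056, -0.46266756]), 'wrist_torque': array([0.00135459, 0.01362448, 0.02283816]), 'grasp_force': 0.0, 'gripper_width': 85.27692784986532}
```

View pics/scene0.png

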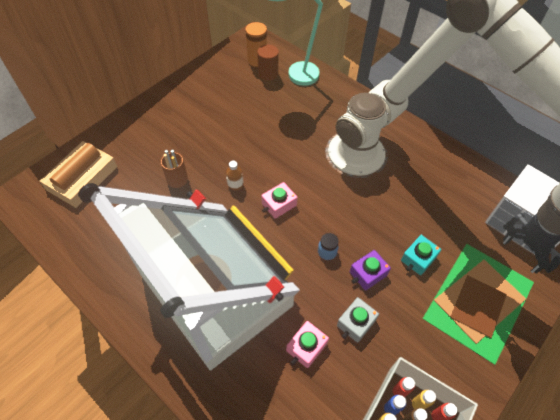

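View pics/top0.png

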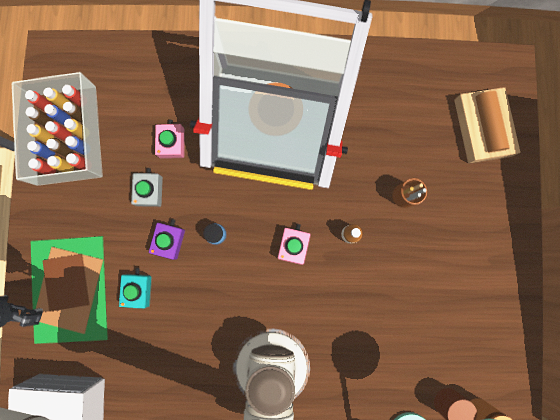

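Scene view: the grey fan box with its green button is at (358,320), which is (146,189) in the top view. The look-alikes in the scene view are pink (280,200), pink (308,343), purple (371,271) and turquoise (421,254). I choose the grey one. The lip runs (232,208)-(291,272), and the red marks are at (199,198) and (276,288).

```bash
sed -i "s/R=np.array(d\['rotation'\]).reshape(3,3)/R=Rot.from_quat(d['rotation']).as_matrix()/; 1i from scipy.spatial.transform import Rotation as Rot" h.py
python3 - <<'E'
from h import *
s,t=load('scene0'),load('top0')
def blobs(d,lo,hi,mn=15):
    h=cv2.cvtColor(d['image'],cv2.COLOR_RGB2HSV); m=cv2.inRange(h,lo,hi)
    n,l,st,c=cv2.connectedComponentsWithStats(m)
    return [(c[i].round(1),st[i,4],cv2.minAreaRect(np.argwhere(l==i)[:,::-1].astype(np.float32))) for i in range(1,n) if st[i,4]>mn]
for nm,d in(('s',s),('t',t)):
  for col,lo,hi in(('green',(50,120,50),(70,255,255)),('yellow',(22,170,120),(32,255,255)),('red',(0,200,130),(4,255,255)),('red2',(174,190,130),(180,255,255))):
    for c,a,r in blobs(d,lo,hi):
      print(nm,col,c,a,cv2.boxPoints(r).round(1).tolist() if col!='green' else onz(d,*c,72).round(1))
a=s['image'][:,:,::-1]
A=cv2.resize(a[180:320,180:320],(420,420),interpolation=cv2.INTER_CUBIC)
B=cv2.resize(t['image'][150:220,110:180,::-1],(350,420),interpolation=cv2.INTER_CUBIC)
cv2.imwrite('pics/crop1.png',np.hstack([A,B]))
E
```

```text
s green [280.9 191.6] 30 [343.6 -50.   72. ]
s green [423.9 248.4] 127 [212.  392.2  72. ]
s green [484.5 270.9] 1305 [156.5 560.9  72. ]
s green [371.9 263.5] 123 [354.2 308.5  72. ]
s green [473.5 332.1] 1757 [336.2 627.2  72. ]
s green [359.6 314.1] 147 [498.5 373.2  72. ]
s green [308.  339.2] 146 [643.1 315.1  72. ]
s yellow [262.5 240.1] 384 [[230.39999389648438, 208.39999389648438], [233.89999389648438, 205.1999969482422], [292.70001220703125, 269.3999938964844], [289.20001220703125, 272.6000061035156]]
t green [166.3 137.4] 163 [638.9 314.4  72. ]
t green [142.6 187.7] 165 [494.1 373.2  72. ]
t green [163.  240.3] 165 [349.6 308.2  72. ]
t green [ 59.7 255.2] 1534 [298.7 598.1  72. ]
t green [293.8 245.4] 154 [346.3 -52.2  72. ]
t green [ 79.1 322. ] 1653 [117.5 532.   72. ]
t green [130.6 291.7] 168 [206.  391.4  72. ]
t yellow [263.2 177.7] 559 [[213.3000030517578, 172.39999389648438], [214.3000030517578, 166.39999389648438], [312.8999938964844, 182.8000030517578], [311.8999938964844, 188.8000030517578]]
t red [201.7 127.4] 113 [[192.60000610351562, 131.39999389648438], [197.89999389648438, 118.9000015258789], [210.8000030517578, 124.5], [205.5, 136.89999389648438]]
t red [334.4 149.8] 111 [[327.0, 141.0], [341.0, 141.0], [341.0, 156.0], [327.0, 156.0]]
```

View pics/crop1.png

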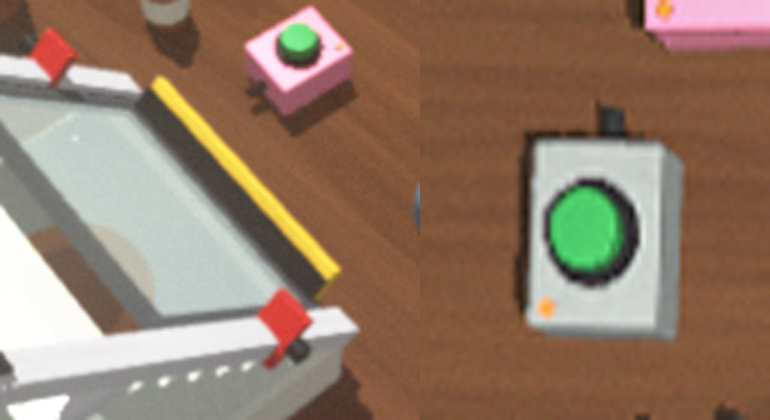

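The crop confirms the grey box with its collar and green button, and the closed-looking window with the lip below the marks. Next I triangulate the lip ends, the button and the marks.

```bash
python3 - <<'E'
from h import *
s,t=load('scene0'),load('top0')
T=lambda a,b:tri(ray(s,*a),ray(t,*b))
print('btn',T((359.6,314.1),(142.6,187.7)))
L,e=T((292.7,269.9),(213.3,172.9));Rr,e2=T((233.9,205.2),(311.9,189));print('lipL',L,e,'lipR',Rr,e2,np.linalg.norm(L-Rr))
d=L-Rr; yaw=np.arctan2(-d[0],d[1]);print('yaw deg',np.degrees(yaw))
for nm in 's','t':
    dd=dict(s=s,t=t)[nm]; h=cv2.cvtColor(dd['image'],cv2.COLOR_RGB2HSV)
    m=cv2.inRange(h,(0,170,110),(6,255,255))|cv2.inRange(h,(174,170,110),(180,255,255))
    n,l,st,c=cv2.connectedComponentsWithStats(m)
    for i in range(1,n):
        if st[i,4]>60 and 100<c[i][1]<320:
            k=cv2.findContours((l==i).astype(np.uint8),0,2)[0][0]; print(nm,c[i].round(1),st[i,4],cv2.approxPolyDP(k,2.2,True)[:,0].tolist())
    for col,lo,hi in(('blue',(95,90,40),(120,255,255)),):
        pass
for nm,p,z in(('bottlecap',(352,233),110),('jarlid',(215,232),70),('cup',(412,190),100)): print(nm,onz(t,*p,z))
for nm,p,z in(('bottlecap',(233,165),110),('jarlid',(329,242),70),('cup',(172,161),100)): print(nm,onz(s,*p,z))
E
```

```text
btn (array([495.60608378, 373.69154938,  66.91362884]), np.float64(2.665108365757411))
lipL [535.35967958 169.03315638 112.71821448] 4.839123747580662 lipR [497.70253009 -96.0840858  118.75277456] 2.7753501131071916 267.8462785383675
yaw deg -8.084192710170006
s [197.2 196.8] 120 [[195, 190], [191, 198], [198, 204], [204, 197]]
s [274.5 286. ] 161 [[274, 277], [267, 284], [274, 293], [272, 298], [282, 287]]
t [ 40.5 101.6] 142 [[34, 91], [38, 98], [34, 102], [29, 101], [43, 110], [46, 103], [51, 103]]
t [201.3 127.6] 170 [[198, 119], [193, 132], [207, 133], [211, 124], [199, 123]]
t [ 61.1 132. ] 152 [[53, 121], [58, 125], [58, 130], [49, 132], [62, 139], [71, 134]]
t [334.4 150. ] 167 [[341, 140], [339, 147], [327, 144], [326, 154], [340, 157]]
t [ 79.3 162.1] 95 [[73, 153], [79, 157], [79, 161], [75, 165], [70, 164], [78, 168], [84, 166], [83, 158]]
t [ 43.9 167.4] 114 [[33, 169], [41, 172], [53, 169], [38, 158], [42, 165], [38, 170]]
bottlecap [ 382.77265347 -205.43099736  110.        ]
jarlid [376.82806487 165.64262397  70.        ]
cup [ 505.16504164 -370.34169057  100.        ]
bottlecap [ 389.68829602 -212.03813332  110.        ]
jarlid [381.27945087 173.7021659   70.        ]
cup [ 504.82402495 -373.63484269  100.        ]
```

```bash
python3 -m pendant '[[0.041,0.0138,0.012,0,0,0,0],[0.041,0.0138,0.012,0,0,0,0],[0.041,0.0138,0.012,0,0,0,0],[0.041,0.0138,0.012,0,0,0,0],[0.041,0.0138,0.012,0,0,0,0],[0.041,0.0138,0.012,0,0,0,0],[0.041,0.0138,0.012,0,0,0,0],[0.041,0.0138,0.012,0,0,0,0],[0.041,0.0138,0.012,0,0,0,0],[0,0,0,0,0,0,0],[0,0,0,0,0,0,0],[0,0,0,0,0,0,0]]'
python3 - <<'E'
from h import *
st=arm.read_state();print(st['joints'],st['position'],st['contact_force'],st['gripper_width'])
d=grab('wrist','w1')
h=cv2.cvtColor(d['image'],cv2.COLOR_RGB2HSV); m=cv2.inRange(h,(50,120,50),(70,255,255))
n,l,s,c=cv2.connectedComponentsWithStats(m)
for i in range(1,n):
    if s[i,4]>200: print(c[i],s[i,4],onz(d,*c[i],72))
E
```

```text
clock: 1.35
position: [496.7, 374.4, 148.5]
ee_rot: [0.989, -0.145, 0.0, -0.0]
contact_force: [-1.1, 0.6, 0.0]
gripper_width: 0.2
grasp_force: 0.0
[ 9.05730080e-01  4.70779694e-01 -1.42784805e-01 -8.01468390e-05
 -9.56932644e-01  3.74891087e-01] [496.71521702 374.43993704 148.47053837] [-1.11447693  0.59266062  0.03118516] 0.16839639273502
[272.41394528 231.39099735] 1133 [502.14354893 375.21366305  72.        ]
```

View pics/w1.png

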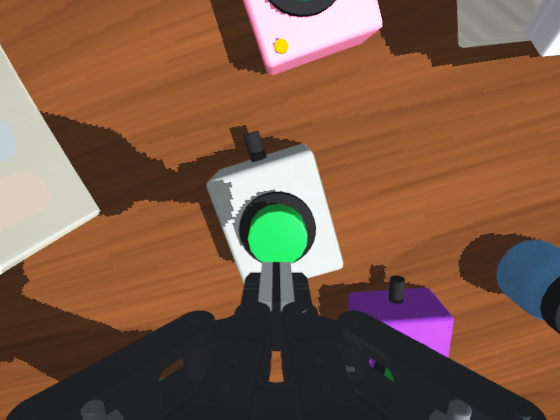

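The wrist view shows the grey box below the closed fingertips, with the green button at (272,231). I press straight down.

```bash
python3 -m pendant '[[0.001,0,0.02,0,0,0,0],[0,0,0.02,0,0,0,0],[0,0,0.008,0,0,0,0],[0,0,0.004,0,0,0,0],[0,0,0.004,0,0,0,0],[0,0,0.003,0,0,0,0],[0,0,0.003,0,0,0,0],[0,0,0,0,0,0,0],[0,0,0,0,0,0,0]]'
```

```text
clock: 2.3
position: [498.0, 374.3, 89.0]
ee_rot: [0.99, -0.144, 0.001, -0.001]
contact_force: [-6.8, -1.2, 12.8]
gripper_width: -0.2
grasp_force: 6.3
```

```bash
python3 -m pendant '[[0,0,-0.02,0,0,0,0],[0,0,-0.045,0,0,0,0],[-0.03,0.02,-0.045,0,0,-4,0],[-0.04,0.04,-0.02,0,0,-4,0],[-0.04,0.045,0,0,0,0,0],[-0.035,0.045,0,0,0,0,0],[0,0.045,0,0,0,0,0],[0,0.045,0,0,0,0,0],[0,0.045,0,0,0,0,0],[0,0,0,0,0,0,0]]'
python3 - <<'E'
from h import *
st=arm.read_state();print(st['joints'],st['position'],Rot.from_quat(st['ee_rot']).as_matrix().round(3),st['contact_force'])
d=grab('top','top1')
h=cv2.cvtColor(d['image'],cv2.COLOR_RGB2HSV); m=cv2.inRange(h,(50,120,50),(70,255,255))
n,l,s,c=cv2.connectedComponentsWithStats(m)
for i in range(1,n):
    if 80<s[i,4]<300: print(c[i],s[i,4])
grab('wrist','w2')
E
```

```text
clock: 3.3
position: [331.6, 135.7, 207.0]
ee_rot: [0.997, -0.077, 0.0, -0.001]
contact_force: [0.5, -0.2, 0.3]
gripper_width: -0.3
grasp_force: 0.0
[ 8.50347028e-01 -4.00489343e-02 -6.60520681e-01 -5.96118329e-04
 -9.49240981e-01  5.65852099e-01] [331.63134375 135.74839606 207.02717132] [[ 0.988 -0.154  0.   ]
 [-0.154 -0.988  0.001]
 [ 0.    -0.001 -1.   ]] [ 0.52452759 -0.24099455  0.3251251 ]
[166.3190184  137.36809816] 163
[143.10344828 187.88965517] 145
[163.06748466 240.3803681 ] 163
[293.77777778 245.32679739] 153
```

View pics/w2.png

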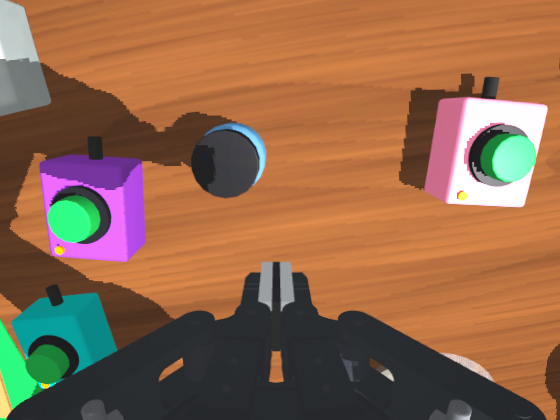

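The grey button's blob shrank from 165 to 145 px, as expected if it was pressed. The closed gripper now hovers in the clear between the jar (228,162) and the pink box (487,150). Next I estimate the booth frame, the mark height and arm feasibility for the push. From the logged joints: L1≈565, L2≈420, lateral offset 160.

```bash
cat > k.py <<'E'
from h import *
from scipy.optimize import least_squares
yaw=np.radians(-8.1); Z=np.radians(40)
Rb=Rot.from_euler('z',yaw).as_matrix(); S=Rb@[np.sin(Z),0,np.cos(Z)]; N=Rb@[-np.cos(Z),0,np.sin(Z)]; Y=Rb@[0,1,0]
C=np.array([516.5,36.5,115.]); O=C-38*N-Rb@np.array([-6,0,90.]); 
F=O+Rb@np.array([-6,0,90.])   # foot of slope
def sl(p): q=np.asarray(p)-F; return np.array([q@S,q@N,q@Y])  # slope height, out, left
def fk(j,D,h0):
    p=j[1]-j[2]
    M=Rot.from_euler('z',j[0])
    w=np.array([565*np.sin(j[1])+420*np.cos(p),-160,h0+565*np.cos(j[1])-420*np.sin(p)])
    # frame: x forearm dir
    R=M*Rot.from_euler('y',p)*Rot.from_euler('x',SG*j[3])*Rot.from_euler('y',-j[4])
    t=R.apply([1,0,0]); up=(R*Rot.from_euler('x',j[5]*SG)).apply([0,0,1])
    return M.apply(w)+D*t,t,up
SG=1
E
python3 - <<'E'
from k import *
s,t=load('scene0'),load('top0')
for a,b in(((274.5,286),(201.3,127.6)),((197.2,196.8),(334.4,150))):
    p,e=tri(ray(s,*a),ray(t,*b)); print('mark c',p,e,sl(p))
print('O',O,'F',F,'S',S,'N',N)
# feasibility
for D in(220,270,320):
  for pitch in(40,55,65):
   for h in(-45,-12,100):
    th=np.radians(pitch); td=Rb@[np.cos(th),0,-np.sin(th)]
    tip=F+S*h+N*14; tcp=tip-25*td; h0=D-113
    f=lambda j:np.r_[(fk(j,D,h0)[0]-tcp)/100,fk(j,D,h0)[1]-td]
    out=[]
    for s4 in(-1.3,1.3,-2.6):
      r=least_squares(f,[.8,0,-.6,s4,-.9],bounds=([-3.14,-1.21,-1.07,-3.16,-2.99],[3.14,2.06,1.41,2.05,-.16])) if 0 else least_squares(lambda j:f(np.r_[j,0]),[.8,0,-.6,s4,-.9],bounds=([-3.14,-1.21,-1.07,-3.16,-2.99],[3.14,2.06,1.41,2.05,-.16]))
      out.append((r.cost<1e-5,r.x.round(2).tolist()))
    print(D,pitch,h,[o[1] for o in out if o[0]])
E
```

```text
mark c [633.63791374 191.33381108 204.69882574] 3.7198513468259296 [129.23368881  23.53188752 169.79401233]
mark c [ 584.17074874 -143.31172165  208.17166687] 1.4374966741205044 [ 130.72307597   27.15968672 -168.48296651]
O [551.25942257  31.55300159   0.57407083] F [545.31928062  32.39840898  90.57407083] S [ 0.63637494 -0.09056957  0.76604444] N [-0.75840212  0.10793661  0.64278761]
220 40 -45 [[0.71, 0.37, -1.01, -2.14, -0.75], [0.71, 0.37, -1.01, -2.14, -0.75], [0.71, 0.37, -1.01, -2.14, -0.75]]
220 40 -12 [[0.66, 0.31, -0.93, -2.07, -0.67], [0.66, 0.31, -0.93, -2.07, -0.67], [0.66, 0.31, -0.93, -2.07, -0.67]]
220 40 100 [[0.52, 0.21, -0.68, -1.71, -0.49], [0.52, 0.21, -0.68, -1.71, -0.49], [0.52, 0.21, -0.68, -1.71, -0.49]]
220 55 -45 [[0.6, 0.29, -0.85, -1.69, -0.4], [0.6, 0.29, -0.85, -1.69, -0.4], [0.6, 0.29, -0.85, -1.69, -0.4]]
220 55 -12 [[0.56, 0.26, -0.78, -1.47, -0.38], [0.56, 0.26, -0.78, -1.47, -0.38], [0.56, 0.26, -0.78, -1.47, -0.38]]
220 55 100 [[0.45, 0.22, -0.52, -0.84, -0.45], [0.45, 0.22, -0.52, -0.84, -0.45], [0.45, 0.22, -0.52, -0.84, -0.45]]
220 65 -45 [[0.5
[... 1425 characters left out ...]
20 55 -45 [[0.74, 0.28, -1.01, -1.83, -0.48], [0.74, 0.28, -1.01, -1.83, -0.48], [0.74, 0.28, -1.01, -1.83, -0.48]]
320 55 -12 [[0.68, 0.23, -0.93, -1.63, -0.44], [0.68, 0.23, -0.93, -1.63, -0.44], [0.68, 0.23, -0.93, -1.63, -0.44]]
320 55 100 [[0.54, 0.15, -0.67, -0.99, -0.44], [0.54, 0.15, -0.67, -0.99, -0.44], [0.54, 0.15, -0.67, -0.99, -0.44]]
320 65 -45 [[0.61, 0.25, -0.85, -1.15, -0.32], [0.61, 0.25, -0.85, -1.15, -0.32], [0.61, 0.25, -0.85, -1.15, -0.32]]
320 65 -12 [[0.57, 0.23, -0.78, -0.91, -0.36], [0.57, 0.23, -0.78, -0.91, -0.36], [0.57, 0.23, -0.78, -0.91, -0.36]]
320 65 100 [[0.46, 0.19, -0.51, -0.48, -0.55], [0.46, 0.19, -0.51, -0.48, -0.55], [0.46, 0.19, -0.51, -0.48, -0.55]]
```

```bash
python3 -m pendant '[[0.036,0.024,0.012,0,0,0,0],[0.036,0.024,0.012,0,0,0,0],[0.036,0.024,0.012,0,0,0,0],[0,0,0,0,8,0,0],[0,0,0,0,8,0,0],[0,0,0,0,8,0,0],[0,0,0,0,8,0,0],[0,0,0,0,8,0,0],[0,0,0,0,0,0,0],[0,0,0,0,0,0,0]]'
cat > now.py <<'E'
from k import *
def now():
    st=arm.read_state();R=Rot.from_quat(st['ee_rot']).as_matrix(); p=st['position']
    print('J',st['joints'].round(3),'tcp',p.round(1),'pitch',np.degrees(np.arcsin(-R[2,2])).round(1),'head',np.degrees(np.arctan2(R[1,2],R[0,2])).round(2))
    print('tip slope/out/left',sl(p+25*R[:,2]).round(1),'roll yz',R[2,1].round(3),'F',st['contact_force'].round(1), 'S in tool',(R.T@S).round(3),'N in tool',(R.T@N).round(3),'Y',(R.T@Y).round(3))
    return st,R
E
python3 - <<'E'
from now import *
now(); d=grab('wrist','w3'); grab('scene','s3')
E
```

```text
clock: 4.4
position: [458.4, 32.2, 194.9]
ee_rot: [0.969, -0.086, 0.227, 0.039]
contact_force: [-0.1, 0.7, 1.2]
gripper_width: -0.2
grasp_force: 0.0
J [ 0.432 -0.004 -1.018  1.008 -0.343  0.034] tcp [458.4  32.2 194.9] pitch 63.4 head -14.73
tip slope/out/left [ 14.7 110.1 -13.7] roll yz 0.036 F [-0.1  0.7  1.2] S in tool [ 0.917 -0.001 -0.399] N in tool [-0.399  0.057 -0.915] Y [-0.024 -0.998 -0.052]
```

View pics/w3.png

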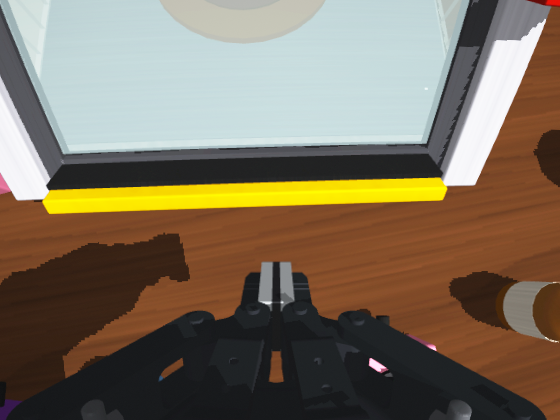

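The wrist view shows the lip below-front of the fingers (yellow edge row ~200, from (45,205) to (445,190)), the right mark at the top right, and the bottle at the right. The tilt stalled on a J3 limit because the 160 mm offset sits after J4. I'm refitting the model and choosing a reachable push pose.

```bash
cat > ik.py <<'E'
from now import *
D,h0=273.,160.
def fk(j):
    p=j[1]-j[2]; M=Rot.from_euler('z',j[0]); A=Rot.from_euler('y',p)*Rot.from_euler('x',-j[3]); R=A*Rot.from_euler('y',-j[4])
    w=np.array([565*np.sin(j[1])+420*np.cos(p),0,h0+565*np.cos(j[1])-420*np.sin(p)])+A.apply([0,-160,0])+R.apply([D,0,0])
    return M.apply(w),M.apply(R.apply([1,0,0]))
lo=np.array([-3.1,-1.2,-1.05,-3.1,-2.9]);hi=np.array([3.1,2.0,1.38,2.0,-.2])
def solve(tcp,td,x0):
    r=least_squares(lambda j:np.r_[(fk(j)[0]-tcp)/100,fk(j)[1]-td],np.clip(x0,lo+.01,hi-.01),bounds=(lo,hi)); return r.cost<1e-5,r.x
def pose(h,n,y,pitch,head):
    th,a=np.radians(pitch),np.radians(head-8.1); td=np.array([np.cos(th)*np.cos(a),np.cos(th)*np.sin(a),-np.sin(th)])
    return F+S*h+N*n+Y*y-25*td,td
E
python3 - <<'E'
from ik import *
st=arm.read_state(); print(fk(st['joints']))
for head in(-20,0,25,45):
 for pitch in(45,55,65):
  for y in(-80,0,80):
   row=[];x=[.43,0,-.9,1,-.4]
   for h in(110,60,20,-12,-45):
    for x0 in(x,[.4,.2,-.8,-1,-.5],[.5,.2,-.8,1.8,-.6]):
     ok,xs=solve(*pose(h,14,y,pitch,head),x0)
     if ok: break
    row.append(xs.round(2).tolist() if ok else None)
    if ok:x=xs
   print(head,pitch,y,sum(r is not None for r in row),row[0],row[-2],row[-1])
E
```

```text
(array([457.94584281,  32.40002989, 195.90069743]), array([ 0.4332657 , -0.11316571, -0.8941333 ]))
-20 45 -80 0 None None None
-20 45 0 0 None None None
-20 45 80 2 [0.37, 0.27, -0.85, 1.76, -0.58] None None
-20 55 -80 1 [0.01, 0.18, -0.88, 1.71, -0.28] None None
-20 55 0 2 [0.27, 0.21, -0.84, 1.45, -0.41] None None
-20 55 80 4 [0.47, 0.26, -0.75, 1.26, -0.52] [0.34, 0.31, -0.99, 1.91, -0.47] None
-20 65 -80 3 [0.26, 0.21, -0.67, 0.71, -0.46] None None
-20 65 0 4 [0.41, 0.24, -0.63, 0.72, -0.53] [0.2, 0.25, -0.99, 1.64, -0.27] None
-20 65 80 5 [0.55, 0.29, -0.56, 0.69, -0.61] [0.47, 0.3, -0.91, 1.31, -0.37] [0.39, 0.32, -0.98, 1.62, -0.33]
0 45 -80 1 None None [-0.49, 0.31, -0.83, -2.47, -0.4]
0 45 0 3 None [-0.29, 0.28, -0.87, -2.85, -0.37] [-0.31, 0.35, -0.97, -2.9, -0.53]
0 45 80 0 None None None
0 55 -80 0 None None None
0 55 0 0 None None None
0 55 80 0 None None None
0 65 -80 1 [0.23, 0.2, -0.62, 0.43, -0.38] None None
0 65 0 2 [0.37, 0.21, -0.63, 0.57, -0.39] None None
0 65 80 2 [0.5, 0.25, -0.6, 0.63, -0.44] None None
25 45 -80 5 [0.0, 0.18, -0.4, -0.75, -0.3] [-0.22, 0.25, 
[... 860 characters left out ...]
0.33, -0.5, -1.46, -0.43]
45 55 -80 5 [-0.06, 0.25, -0.24, -0.62, -0.69] [-0.11, 0.28, -0.44, -0.86, -0.55] [-0.14, 0.31, -0.48, -0.95, -0.52]
45 55 0 5 [0.12, 0.24, -0.28, -0.55, -0.57] [0.11, 0.27, -0.47, -0.82, -0.41] [0.08, 0.29, -0.51, -0.94, -0.39]
45 55 80 5 [0.31, 0.24, -0.32, -0.43, -0.46] [0.34, 0.28, -0.5, -0.71, -0.27] [0.32, 0.3, -0.52, -0.86, -0.25]
45 65 -80 5 [0.04, 0.26, -0.24, -0.37, -0.74] [0.05, 0.28, -0.47, -0.51, -0.51] [0.04, 0.29, -0.52, -0.58, -0.45]
45 65 0 5 [0.2, 0.26, -0.27, -0.3, -0.66] [0.25, 0.27, -0.51, -0.42, -0.41] [0.26, 0.29, -0.56, -0.49, -0.34]
45 65 80 5 [0.36, 0.27, -0.28, -0.21, -0.6] [0.45, 0.29, -0.55, -0.27, -0.32] [0.47, 0.31, -0.6, -0.31, -0.24]
```

```bash
cat >> ik.py <<'E'
def Rt(pitch,head,want):  # tool rot, x nearest to 'want'
    _,z=pose(0,0,0,pitch,head); x=want-(want@z)*z; x/=np.linalg.norm(x); return np.c_[x,np.cross(z,x),z]
def seg(R0,p0,R1,p1,x0,n,name):
    rv=(Rot.from_matrix(R0).inv()*Rot.from_matrix(R1)).as_rotvec(degrees=True); 
    print(name,'turn',rv.round(1),'|',np.linalg.norm(rv).round(1),' shift in start tool',(R0.T@(p1-p0)).round(1),' in end tool',(R1.T@(p1-p0)).round(1))
    for k in range(1,n+1):
        Rk=R0@Rot.from_rotvec(rv*k/n,degrees=True).as_matrix(); ok,x0=solve(p0+(p1-p0)*k/n,Rk[:,2],x0); print('  ',ok,x0.round(2))
    return x0
E
python3 - <<'E'
from ik import *
st,R0=now(); p0=st['position']
hd=np.array([np.cos(np.radians(36.9)),np.sin(np.radians(36.9)),0])
RA=np.c_[hd,np.cross([0,0,-1],hd),[0,0,-1]]; pA=np.array([400,-30,220.])
x=seg(R0,p0,RA,pA,st['joints'][:5],7,'A')
RB=Rt(40,45,S); x2=x
pB=pose(-45,110,0,40,45)[0]
x=seg(RA,pA,RB,pA,x,6,'B turn'); x=seg(RB,pA,RB,pB,x,4,'B shift');print('pB',pB,np.linalg.det(RB),RB)
pC=pose(-45,14,0,40,45)[0]; x=seg(RB,pB,RB,pC,x,3,'C'); pD=pose(120,14,0,40,45)[0]; seg(RB,pC,RB,pD,x,5,'D')
E
```

```text
J [ 0.433 -0.004 -1.018  1.009 -0.343  0.033] tcp [458.5  32.9 195.1] pitch 63.4 head -14.64
tip slope/out/left [ 14.8 110.2 -13. ] roll yz 0.035 F [0.2 0.2 0.1] S in tool [ 0.917 -0.001 -0.399] N in tool [-0.398  0.056 -0.916] Y [-0.023 -0.998 -0.051]
A turn [ 12.9 -24.1 -46.1] | 53.6  shift in start tool [-31.1  73.4 -40.5]  in end tool [-84.5  15.1 -24.9]
   True [ 0.5  -0.01 -0.94  0.67 -0.41]
   True [ 0.5  -0.02 -0.84  0.42 -0.51]
   True [ 0.48 -0.02 -0.76  0.25 -0.61]
   True [ 0.44 -0.01 -0.69  0.14 -0.71]
   True [ 0.4   0.   -0.64  0.07 -0.81]
   True [ 0.36  0.02 -0.59  0.02 -0.9 ]
   True [ 0.34  0.03 -0.55 -0.   -0.99]
B turn turn [11.9 49.  25.6] | 56.6  shift in start tool [0. 0. 0.]  in end tool [0. 0. 0.]
   True [ 0.28 -0.01 -0.56 -0.1  -0.89]
   True [ 0.21 -0.04 -0.57 -0.23 -0.81]
   True [ 0.12 -0.07 -0.57 -0.39 -0.74]
   True [ 0.01 -0.08 -0.56 -0.59 -0.71]
   True [-0.14 -0.07 -0.55 -0.83 -0.73]
   True [-0.31 -0.05 -0.56 -1.07 -0.79]
B shift turn [0. 0. 0.] | 0.0  shift in start tool [-41.  -26.9  91.3]  in end tool [-41.  -26.9  91.3]
   True [-0.28 -0.02 -0.59 -1.13 -0.74]
   True [-0.25  0.02 -0.61 -1.19 -0.7 ]
   True [-0.23  0.07 -0.63 -1.27 -0.66]
   True [-0.22  0.12 -0.64 -1.36 -0.64]
pB [417.9433252   36.84835166 142.8783982 ] 0.9999999999999999 [[ 0.73238108  0.2972315   0.61259399]
 [-0.02449102 -0.88760774  0.45994858]
 [ 0.68045437 -0.35186069 -0.64278761]]
C turn [0. 0. 0.] | 0.0  shift in start tool [11.6 52.6 79.5]  in end tool [11.6 52.6 79.5]
   True [-0.24  0.21 -0.61 -1.43 -0.64]
   True [-0.26  0.29 -0.57 -1.48 -0.65]
   True [-0.27  0.37 -0.54 -1.52 -0.66]
D turn [0. 0. 0.] | 0.0  shift in start tool [163.3   0.  -23.8]  in end tool [163.3   0.  -23.8]
   True [-0.22  0.33 -0.48 -1.42 -0.63]
   True [-0.18  0.3  -0.42 -1.33 -0.62]
   True [-0.14  0.27 -0.37 -1.23 -0.61]
   True [-0.11  0.25 -0.32 -1.14 -0.61]
   True [-0.08  0.24 -0.26 -1.06 -0.62]
```

```bash
python3 -m pendant '[[-0.016,0.037,-0.02,0,0,0,0],[-0.016,0.037,-0.02,0,0,0,0],[0,0,0,1.3,-2.4,-4.6,0],[0,0,0,1.3,-2.4,-4.6,0],[0,0,0,1.3,-2.4,-4.6,0],[0,0,0,1.3,-2.4,-4.6,0],[0,0,0,1.3,-2.4,-4.6,0],[0,0,0,1.3,-2.4,-4.6,0],[0,0,0,1.3,-2.4,-4.6,0],[0,0,0,1.3,-2.4,-4.6,0],[0,0,0,1.3,-2.4,-4.6,0],[0,0,0,1.3,-2.4,-4.6,0]]'
python3 - <<'E'
from ik import *
st,R0=now(); p0=st['position']; RB=Rt(40,45,S); pB=pose(-45,110,0,40,45)[0]
x=seg(R0,p0,RB,p0,st['joints'][:5],8,'turn'); seg(RB,p0,RB,pB,x,4,'shift')
E
```

```text
clock: 5.7
position: [399.1, -29.3, 219.0]
ee_rot: [0.948, 0.318, 0.001, -0.002]
contact_force: [0.4, -0.3, -0.7]
gripper_width: 0.1
grasp_force: 0.0
J [ 0.334  0.028 -0.557 -0.006 -0.984  1.887] tcp [399.1 -29.3 219. ] pitch 89.7 head 84.58
tip slope/out/left [ -8.2 170.7 -81.5] roll yz -0.004 F [ 0.4 -0.3 -0.7] S in tool [ 0.456  0.453 -0.766] N in tool [-0.538 -0.546 -0.643] Y [ 0.709 -0.705  0.005]
turn turn [11.6 48.9 25.6] | 56.4  shift in start tool [0. 0. 0.]  in end tool [0. 0. 0.]
   True [ 0.29 -0.   -0.56 -0.08 -0.91]
   True [ 0.24 -0.03 -0.57 -0.17 -0.85]
   True [ 0.19 -0.05 -0.57 -0.27 -0.79]
   True [ 0.12 -0.07 -0.57 -0.39 -0.74]
   True [ 0.04 -0.07 -0.57 -0.54 -0.71]
   True [-0.06 -0.07 -0.56 -0.71 -0.71]
   True [-0.18 -0.07 -0.56 -0.89 -0.74]
   True [-0.31 -0.05 -0.57 -1.07 -0.79]
shift turn [0. 0. 0.] | 0.0  shift in start tool [-39.6 -26.3  90.9]  in end tool [-39.6 -26.3  90.9]
   True [-0.28 -0.02 -0.59 -1.13 -0.74]
   True [-0.25  0.02 -0.61 -1.2  -0.7 ]
   True [-0.23  0.07 -0.63 -1.27 -0.66]
   True [-0.22  0.12 -0.64 -1.36 -0.64]
```

```bash
cat >> ik.py <<'E'
def wrist(j): return Rot.from_euler('z',j[0])*Rot.from_euler('y',j[1]-j[2])*Rot.from_euler('x',-j[3])*Rot.from_euler('y',-j[4])
def roll(R,j): # tool angle about its z relative to wrist frame
    M=wrist(j).inv().as_matrix()@R; return np.arctan2(-M[2,0],-M[1,0])
E
python3 - <<'E'
from ik import *
st,R0=now()
print('now',roll(R0,st['joints']),st['joints'][5])
Rw3=Rot.from_quat([.969,-.086,.227,.039]).as_matrix(); print('w3',roll(Rw3,[.432,-.004,-1.018,1.008,-.343]),.034)
RB=Rt(40,45,S)
for j in([-.31,-.05,-.57,-1.07,-.79],[-.22,.12,-.64,-1.36,-.64],[-.27,.37,-.54,-1.52,-.66],[-.08,.24,-.26,-1.06,-.62]): print(roll(RB,j))
E
```

```text
J [ 0.334  0.028 -0.557 -0.006 -0.984  1.887] tcp [399.1 -29.3 219. ] pitch 89.7 head 84.58
tip slope/out/left [ -8.2 170.7 -81.5] roll yz -0.004 F [ 0.4 -0.3 -0.7] S in tool [ 0.456  0.453 -0.766] N in tool [-0.538 -0.546 -0.643] Y [ 0.709 -0.705  0.005]
now -1.886599686600669 1.8865996866006687
w3 -0.035473861626098765 0.034
-2.742289275304746
-3.0503019508990303
2.9834291201106846
-2.5750534683089636
```

```bash
python3 -m pendant '[[0,0,0,0,0,8.5,0],[0,0,0,0,0,8.5,0],[0,0,0,0,0,8.5,0],[0,0,0,0,0,8.5,0],[0,0,0,0,0,8.5,0],[0,0,0,0,0,8.5,0],[0,0,0,0,0,8.5,0],[0,0,0,0,0,8.5,0],[0,0,0,0,0,8.5,0],[0,0,0,0,0,8.5,0],[0,0,0,0,0,8.5,0],[0,0,0,0,0,8.5,0]]'
python3 - <<'E'
from ik import *
st,R0=now(); p0=st['position']; RB=Rt(40,45,-S); pB=pose(-45,110,0,40,45)[0]
x=seg(R0,p0,RB,p0,st['joints'][:5],9,'turn'); seg(RB,p0,RB,pB,x,2,'shift'); print(roll(RB,x))
E
```

```text
clock: 6.9
position: [399.0, -29.3, 218.9]
ee_rot: [0.841, -0.541, -0.001, -0.003]
contact_force: [-0.6, -0.5, -0.2]
gripper_width: 0.5
grasp_force: 0.0
J [ 0.335  0.027 -0.559 -0.005 -0.982  0.096] tcp [399.  -29.3 218.9] pitch 89.7 head 68.12
tip slope/out/left [ -8.4 170.7 -81.6] roll yz -0.004 F [-0.6 -0.5 -0.2] S in tool [ 0.344 -0.544 -0.765] N in tool [-0.415  0.643 -0.644] Y [-0.842 -0.539  0.005]
turn turn [ 24.3 -51.5  97.4] | 112.8  shift in start tool [0. 0. 0.]  in end tool [0. 0. 0.]
   True [ 0.26  0.03 -0.51 -0.13 -0.99]
   True [ 0.18  0.03 -0.48 -0.25 -0.99]
   True [ 0.09  0.03 -0.46 -0.37 -0.98]
   True [ 0.02  0.02 -0.45 -0.49 -0.97]
   True [-0.06  0.01 -0.46 -0.61 -0.95]
   True [-0.13  0.   -0.47 -0.72 -0.92]
   True [-0.2  -0.01 -0.5  -0.84 -0.89]
   True [-0.26 -0.03 -0.53 -0.96 -0.84]
   True [-0.31 -0.05 -0.57 -1.07 -0.79]
shift turn [0. 0. 0.] | 0.0  shift in start tool [39.4 26.3 90.9]  in end tool [39.4 26.3 90.9]
   True [-0.25  0.02 -0.61 -1.2  -0.7 ]
   True [-0.22  0.12 -0.64 -1.36 -0.64]
0.39753045877974263
```

```bash
python3 -m pendant '[[0,0,0,1.74,-3.68,6.96,0],[0,0,0,1.74,-3.68,6.96,0],[0,0,0,1.74,-3.68,6.96,0],[0,0,0,1.74,-3.68,6.96,0],[0,0,0,1.74,-3.68,6.96,0],[0,0,0,1.74,-3.68,6.96,0],[0,0,0,1.74,-3.68,6.96,0],[0,0,0,1.74,-3.68,6.96,0],[0,0,0,1.74,-3.68,6.96,0],[0,0,0,1.74,-3.68,6.96,0],[0,0,0,1.74,-3.68,6.96,0],[0,0,0,1.74,-3.68,6.96,0]]'
python3 -m pendant '[[0,0,0,1.74,-3.68,6.96,0],[0,0,0,1.74,-3.68,6.96,0],[0,0,0,0,0,0,0]]'
python3 - <<'E'
from ik import *
st,R0=now(); p0=st['position']; RB=Rt(40,45,-S); pB=pose(-45,110,0,40,45)[0]
x=seg(R0,p0,RB,p0,st['joints'][:5],1,'turn'); seg(RB,p0,RB,pB,x,2,'shift')
d=grab('wrist','w4')
E
```

```text
clock: 8.1
position: [400.2, -29.9, 219.8]
ee_rot: [-0.21, 0.9, 0.202, 0.323]
contact_force: [-0.4, -0.0, -0.4]
gripper_width: 0.0
grasp_force: 0.0
clock: 8.4
position: [398.6, -30.0, 219.1]
ee_rot: [-0.077, 0.903, 0.225, 0.358]
contact_force: [-0.3, 0.2, 0.8]
gripper_width: -0.2
grasp_force: 0.0
J [-0.317 -0.05  -0.567 -1.074 -0.799 -0.391] tcp [398.6 -30.  219.1] pitch 39.9 head 37.06
tip slope/out/left [  7.1 166.5 -68.9] roll yz 0.352 F [-0.3  0.2  0.8] S in tool [-0.99  -0.003 -0.144] N in tool [ 0.119  0.55  -0.827] Y [-0.081  0.835  0.544]
turn turn [0.1 0.  0.2] | 0.2  shift in start tool [0. 0. 0.]  in end tool [0. 0. 0.]
   True [-0.31 -0.05 -0.57 -1.07 -0.79]
shift turn [0. 0. 0.] | 0.0  shift in start tool [39.3 26.8 91.6]  in end tool [39.3 26.8 91.6]
   True [-0.25  0.02 -0.61 -1.2  -0.7 ]
   True [-0.22  0.12 -0.64 -1.36 -0.64]
```

View pics/w4.png

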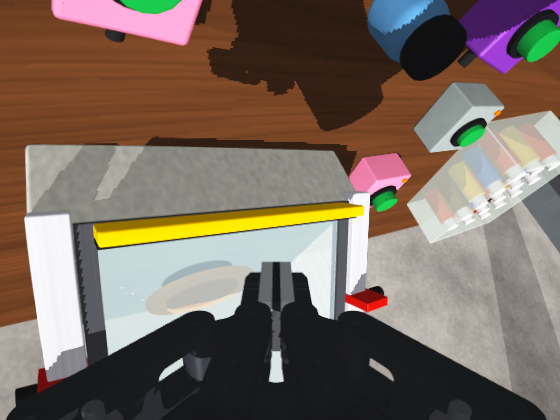

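The flipped wrist view shows the yellow lip from (95,237) to (362,211), the plinth above it in the image, and the red marks at (367,299) and (40,380). The path beneath the lip is clear, so I move to the stage pose and then under the lip.

```bash
python3 -m pendant '[[0.013,0.009,0.0305,0,0,0,0],[0.013,0.009,0.0305,0,0,0,0],[0.013,0.009,0.0305,0,0,0,0],[0,0,0,0,0,0,0],[-0.003,-0.0132,0.02,0,0,0,0],[-0.003,-0.0132,0.02,0,0,0,0],[-0.003,-0.0132,0.02,0,0,0,0],[0,0,0,0,0,0,0]]'
python3 - <<'E'
from ik import *
now()
d=grab('wrist','w5')
E
```

```text
clock: 9.25
position: [475.8, 27.5, 95.6]
ee_rot: [-0.079, 0.903, 0.224, 0.357]
contact_force: [-0.4, -0.6, 0.1]
gripper_width: 0.2
grasp_force: 0.0
J [-0.265  0.318 -0.558 -1.484 -0.653  0.112] tcp [475.8  27.5  95.6] pitch 40.1 head 37.1
tip slope/out/left [-43.6  34.7  -1. ] roll yz 0.349 F [-0.4 -0.6  0.1] S in tool [-0.989 -0.006 -0.147] N in tool [ 0.119  0.55  -0.827] Y [-0.086  0.835  0.543]
```

View pics/w5.png

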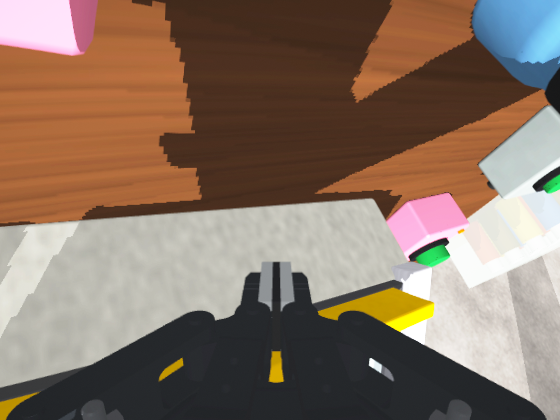

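The view shows the fingers beneath the lip, between the plinth face and the yellow bar, which is visible at (380,305). I insert further, then rise along the slope.

```bash
python3 -m pendant '[[-0.0011,-0.005,0.0075,0,0,0,0],[-0.0011,-0.005,0.0075,0,0,0,0],[-0.0099,0,-0.0015,0,0,0,0],[-0.0049,0,-0.0007,0,0,0,0],[-0.0049,0,-0.0007,0,0,0,0],[-0.003,0,-0.0004,0,0,0,0],[-0.003,0,-0.0004,0,0,0,0],[0,0,0,0,0,0,0]]'
python3 - <<'E'
from ik import *
now()
E
```

```text
clock: 10.1
position: [503.8, 23.9, 105.6]
ee_rot: [-0.078, 0.903, 0.224, 0.358]
contact_force: [0.1, 0.7, 0.6]
gripper_width: 0.0
grasp_force: 0.0
J [-0.23   0.32  -0.497 -1.431 -0.636  0.012] tcp [503.8  23.9 105.6] pitch 40.0 head 36.98
tip slope/out/left [-17.8  19.6  -0.7] roll yz 0.348 F [0.1 0.7 0.6] S in tool [-0.989 -0.006 -0.145] N in tool [ 0.118  0.549 -0.828] Y [-0.084  0.836  0.542]
```

```bash
for i in 1; do :; done; python3 -m pendant '[[-0.0025,0,-0.0004,0,0,0,0],[-0.0025,0,-0.0004,0,0,0,0],[-0.0025,0,-0.0004,0,0,0,0],[0,0,0,0,0,0,0]]'; python3 -m pendant '[[-0.0025,0,-0.0004,0,0,0,0],[-0.0025,0,-0.0004,0,0,0,0],[-0.0025,0,-0.0004,0,0,0,0],[0,0,0,0,0,0,0]]'
python3 - <<'E'
from ik import *
now()
E
```

```text
clock: 10.5
position: [507.9, 23.1, 110.7]
ee_rot: [-0.078, 0.903, 0.224, 0.357]
contact_force: [-0.9, -0.4, -1.9]
gripper_width: -0.3
grasp_force: 0.9
clock: 10.9
position: [513.5, 22.4, 117.4]
ee_rot: [-0.078, 0.903, 0.224, 0.358]
contact_force: [-0.9, -1.0, -1.5]
gripper_width: 0.2
grasp_force: 0.8
J [-0.208  0.303 -0.471 -1.386 -0.627 -0.065] tcp [513.5  22.4 117.4] pitch 40.0 head 36.97
tip slope/out/left [-2.5 19.6 -0.9] roll yz 0.348 F [-0.9 -1.  -1.5] S in tool [-0.989 -0.005 -0.145] N in tool [ 0.118  0.549 -0.828] Y [-0.084  0.836  0.542]
```

Force of about 2 N along −slope: the fingers are on the lip and it is moving. I raise it roughly 85 mm more, then compare with the marks.

```bash
python3 -m pendant '[[-0.005,0,-0.0007,0,0,0,0],[-0.0099,0,-0.0015,0,0,0,0],[-0.0099,0,-0.0015,0,0,0,0],[-0.0099,0,-0.0015,0,0,0,0],[-0.0099,0,-0.0015,0,0,0,0],[-0.0099,0,-0.0015,0,0,0,0],[-0.0099,0,-0.0015,0,0,0,0],[-0.0099,0,-0.0015,0,0,0,0],[-0.0069,0,-0.001,0,0,0,0],[-0.004,0,-0.0006,0,0,0,0],[0,0,0,0,0,0,0]]'
python3 - <<'E'
from ik import *
now()
a=grab('scene','s6')['image'][:,:,::-1];b=grab('top','t6')['image'][:,:,::-1]; grab('wrist','w6')
A=cv2.resize(a[170:310,170:310],(400,400),interpolation=cv2.INTER_CUBIC)
B=cv2.resize(b[90:210,180:360],(400,267),interpolation=cv2.INTER_CUBIC)
cv2.imwrite('pics/crop6.png',np.hstack([A,np.vstack([B,np.zeros((133,400,3),np.uint8)])]))
E
```

```text
clock: 12.0
position: [568.2, 14.9, 184.0]
ee_rot: [-0.078, 0.903, 0.224, 0.359]
contact_force: [0.1, 0.3, -0.7]
gripper_width: -0.3
grasp_force: 0.3
J [-0.109  0.24  -0.33  -1.143 -0.615 -0.438] tcp [568.2  14.9 184. ] pitch 40.0 head 36.95
tip slope/out/left [84.1 20.1 -0.6] roll yz 0.349 F [ 0.1  0.3 -0.7] S in tool [-0.99  -0.005 -0.144] N in tool [ 0.117  0.549 -0.828] Y [-0.084  0.836  0.542]
```

View pics/crop6.png

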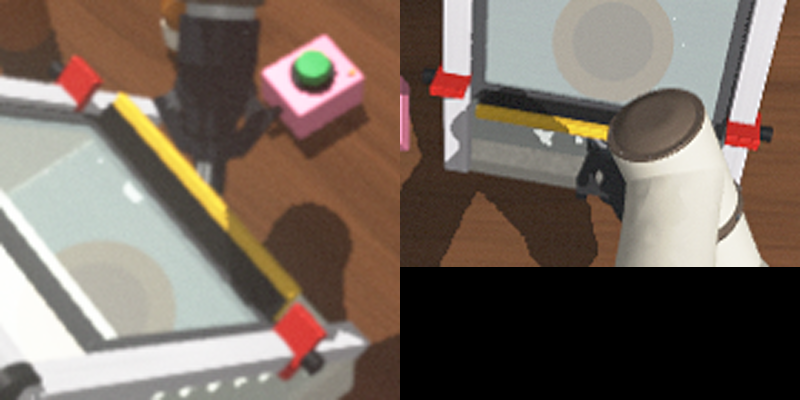

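View pics/w6.png

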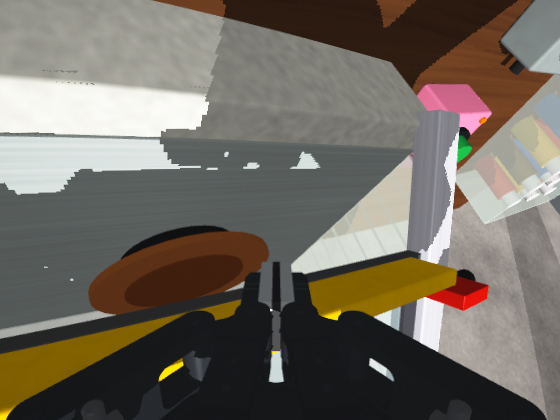

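The wrist view shows the lip's left end at (458,275), still slightly below the left red mark at (460,290), because in this flipped view down in the image is up the slope. The scene and top crops agree that it is about 20-30 mm short. From here I measure numerically, with the ray on the outer-edge plane n = 38.

```bash
cat > lev.py <<'E'
from ik import *
def onplane(d,u,v,n=38):
    o,w=ray(d,u,v); return sl(o+w*((n-(o-F)@N)/(w@N)))
def parts(d,box,verbose=True):
    h=cv2.cvtColor(d['image'],cv2.COLOR_RGB2HSV); x0,x1,y0,y1=box; out={}
    H,Sa,V=[h[:,:,i].astype(int) for i in range(3)]
    red=((H<8)|(H>172))&(Sa>150)&(V>60); yel=(H>18)&(H<34)&(Sa>150)&(V>60)
    for nm,m in(('red',red),('yel',yel)):
        mm=np.zeros_like(m);mm[y0:y1,x0:x1]=m[y0:y1,x0:x1]
        print(nm,mm.sum(),'V hist',np.histogram(V[mm],bins=range(60,261,20))[0])
    return h,red,yel
E
python3 - <<'E'
from lev import *
d=load('w6'); h,red,yel=parts(d,(330,520,240,340))
V=h[:,:,2]
for u in list(range(390,492,7)):
    s=''
    for v in range(240,325):
        if red[v,u]: s+='R' if V[v,u]>190 else 'r'
        elif yel[v,u]: s+='Y' if V[v,u]>190 else 'y'
        else: s+='.'
    print(u,s)
E
```

```text
red 1145 V hist [  3  11 371  19  12  14 183 231 286  15]
yel 4984 V hist [  17   21   67 3109 1678   14    4    5   12   57]
390 ......................yyyyyyyyyyyyyyyyyyyyyyyyyyyyyyyyyyyyyyyyyyyyyyyy...............
397 ....................yyyyyyyyyyyyyyyyyyyyyyyyyyyyyyyyyyyyyyyyyyyyyyy..................
404 ..................yyyyyyyyyyyyyyyyyyyyyyyyyyyyyyyyyyyyyyyyyyyyyyy....................
411 .................yyyyyyyyyyyyyyyyyyyyyyyyyyyyyyyyyyyyyyyyyyyyy.......................
418 ...................yyyyyyyyyyyyyyyyyyyyyyyyyyyyyyyyyyyyyyyy..........................
425 .....................yyyyyyyyyyyyyyyyyyyyyyyyyyyyyyyyyyy.............................
432 .......................yyyyyyyyyyyyyyyyyyyyyyyyyyyyyyyRRRRRR.........................
439 .........................yyyyyyyyyyyyyyyyyyyyyyyyyyrRRRRRRRRRR.......................
446 ...........................yyyyyyyyyyyyyyyyyyyyy.rrRRRRRRRRRRRRR.....................
453 .............................yyyyyyyyyyyyyyyy.rrrrrrrRRRRRRRRRRRRRR..................
460 .....................................rrrrrrrrrrrrrrrrrrrRRRRRRRRRRRRRR...............
467 .......................................rrrrrrrrrrrrrrrrRRRRRRRRRRRRRR................
474 .........................................rrrrrrrrrrrRRRRRRRRRRRRR....................
481 ............................................rrrrrRRRRRRRRRRRRR.......................
488 ..............................................RR.....................................
```

```bash
python3 - <<'E'
from lev import *
d=load('w6'); h=cv2.cvtColor(d['image'],cv2.COLOR_RGB2HSV); H,Sa,V=[h[:,:,i].astype(int) for i in range(3)]
for u in [395,405,415,425,432,436,440,444,448,452,456,460,464,468,472,476,480,484]:
    print(u,''.join(chr(65+V[v,u]//10) if Sa[v,u]>150 and (H[v,u]<34 or H[v,u]>172) else '.' for v in range(250,320)))
print('cam sl',sl(d['xyz']))
E
```

```text
395 ...........MNNNNNMMMMNNNNNNMMMNMMNMMMMMNNOOOOOOOOOOOOOOOOO............
405 ........IMNNNNNNNNNMMMMNNMNMMMMMMMMNNOOOOOOOOOOOOOOOOO................
415 ........LNNNNNNNNNNNNNNNNNNNNMMNNNOOOOOOOOOOOOOOOOL...................
425 ...........NNNNNNNNNNNNNNMMMNNOOOOOOOOOOOOOOOOR.......................
432 .............ONNNNNNNNMMMMNNOOOOOOOOOOOOOOOPTUUUUW....................
436 ..............NNNNNNNNNNNNOOOOOOOOOOOOOOOOQTUUUUUUU...................
440 ...............NNNNNNNNNNOOPOOOOOOOOOOOOPTTTTTTUUUUU..................
444 ................NNNNNNNOOPPPPPPPPPPPPPONTTTTTTTUUUUUUU................
448 .................ONNNOOPPPPPPPPPPPPPONKKLRTTTTTTTUUUUUU...............
452 ...................NOPPPPPPPPPPPPPPOLKKKKLPTTTTTTTUUUUUUV.............
456 ....................NMNNMLMMLLLLLLKKKKKKKKKNTTTTTTTUUUUUUU............
460 ...........................JKKKKKKKKKKKKKKKKMRTTTTTTUUUUUUUV..........
464 ............................JKKKKKKKKKKKKKKKKNWYYYYYYYYXXXXX..........
468 .............................FKKKKKKKKKKKKKLOVXXXXXXXXXXXX............
472 ..............................FKKKKKKKKKKKNUXXXXXXXXXXXX..............
476 ................................KKKKKKKKMTWXXXXXXXXXXXV...............
480 .................................KKKKKLSWXXXXXXXXXXX..................
484 ..................................KKLRWXXXXXXXXXXW....................
cam sl [ 28.78210855 147.32762763 -84.07403592]
```

```bash
python3 - <<'E'
from lev import *
d=load('w6')
print('lip');[print(u,onplane(d,u,v).round(1)) for u,v in((395,291),(415,283.5),(436,275.5),(448,271),(453,269))]
print('mark');[print(u,onplane(d,u,v).round(1)) for u,v in((463,296),(468,294),(476,290.5),(484,287))]
E
```

```text
lip
395 [99.6 38.  67.9]
415 [99.2 38.  86.6]
436 [ 98.7  38.  108.8]
448 [ 98.4  38.  123. ]
453 [ 98.2  38.  129.2]
mark
463 [121.6  38.  147.4]
468 [121.9  38.  154.6]
476 [122.   38.  166.7]
484 [122.1  38.  179.6]
```

Lip at 98 mm, mark at 121.8 mm, so about 24 mm is left. I raise 20 mm and re-measure.

```bash
python3 -m pendant '[[-0.005,0,-0.0007,0,0,0,0],[-0.005,0,-0.0007,0,0,0,0],[-0.005,0,-0.0007,0,0,0,0],[-0.003,0,-0.0004,0,0,0,0],[-0.002,0,-0.0003,0,0,0,0],[0,0,0,0,0,0,0],[0,0,0,0,0,0,0]]'
python3 - <<'E'
from lev import *
now()
d=grab('wrist','w7'); h=cv2.cvtColor(d['image'],cv2.COLOR_RGB2HSV); H,Sa,V=[h[:,:,i].astype(int) for i in range(3)]
for u in [395,405,415,425,432,436,440,444,448,452,456,460,464,468,472,476,480,484,488,492]:
    print(u,''.join(chr(65+V[v,u]//10) if Sa[v,u]>150 and (H[v,u]<34 or H[v,u]>172) else '.' for v in range(240,320)))
E
```

```text
clock: 12.85
position: [580.9, 13.1, 199.1]
ee_rot: [-0.078, 0.903, 0.224, 0.358]
contact_force: [-2.5, -1.4, -1.2]
gripper_width: -0.0
grasp_force: 0.9
J [-0.093  0.233 -0.297 -1.092 -0.619 -0.511] tcp [580.9  13.1 199.1] pitch 40.0 head 36.95
tip slope/out/left [103.9  20.   -0.5] roll yz 0.349 F [-2.5 -1.4 -1.2] S in tool [-0.989 -0.005 -0.144] N in tool [ 0.118  0.549 -0.828] Y [-0.083  0.836  0.542]
395 .....................LMMMMMMMMMMMMMMMMMMMMMMMMMMMMNNNNNNNNOOONNONONN............
405 ..................IMMMMMMMMMMMMMMMMMMMMMMMMMMMNNNNNOOOOONNNNNNNN................
415 ..................LMMMMMMMMMMMMMMMMMMMMMMMMNNNNONNNNNNNNNNNNL...................
425 ..................LTRNMMMMMMMMMMMMMMMMMMNNOOOOOOOOOOOOON........................
432 ..................JKNTRMMMMMMMMMMMMMMNNNNONONNNNNNNONP..........................
436 .................JJJKNSRMMMMMMMMMMMMNNNOONNNNOOOOOON............................
440 ................JJJJJKNSRNMMMMMMMMNNNOOOOOOONONNNON.............................
444 ...............JJJJJJJKNSRNMMMMMMNOOOOOOOOOOOOOOO...............................
448 ........
[... 307 characters left out ...]
....................
464 ..............FJJJJJJJJJJJJJLRSSSTTTTTTTTTTR....................................
468 ...............GJJJJJJJJJJJJKOXYYYXXXXXXWWWW....................................
472 ................GJJJJJJJJJJLQVWWWWWWWWWWWWU.....................................
476 .................HJJJJJJJJMUWWWWWWWWWWWWW.......................................
480 ...................JJJJJKPWWWWWWWWWWWWW.........................................
484 ....................JJJLUWWWWWWWWWWWWV..........................................
488 .....................KPWWWWWWWWWWWWV............................................
492 ................................................................................
```

```bash
python3 - <<'E'
from lev import *
d=load('w7')
print('lip');[print(u,onplane(d,u,v).round(1)) for u,v in((395,290),(405,286.5),(415,283),(425,280),(436,276),(444,273.2),(452,270.8))]
print('mark');[print(u,onplane(d,u,v).round(1)) for u,v in((468,269.2),(472,268),(476,266.4),(480,265),(484,263.5),(488,262))]
E
```

```text
lip
395 [118.8  38.   67.5]
405 [118.7  38.   76.6]
415 [118.6  38.   86.2]
425 [118.9  38.   96.5]
436 [118.7  38.  108.5]
444 [118.7  38.  117.8]
452 [119.   38.  127.7]
mark
468 [122.   38.  149.8]
472 [122.2  38.  155.6]
476 [122.1  38.  161.5]
480 [122.1  38.  167.7]
484 [122.1  38.  174.1]
488 [122.1  38.  180.6]
```

```bash
python3 -m pendant '[[-0.0015,0,-0.0002,0,0,0,0],[-0.0015,0,-0.0002,0,0,0,0],[0,0,0,0,0,0,0],[0,0,0,0,0,0,0]]'
python3 - <<'E'
from lev import *
now()
d=grab('wrist','w8'); h=cv2.cvtColor(d['image'],cv2.COLOR_RGB2HSV); H,Sa,V=[h[:,:,i].astype(int) for i in range(3)]
def edge(u,lo,hi,t):  # first subpixel crossing of V upward through t
    c=cv2.GaussianBlur(V.astype(np.float32),(3,1),0)[:,u]
    for v in range(lo,hi):
        if c[v]<t<=c[v+1]: return v+(t-c[v])/(c[v+1]-c[v])
for u in [395,415,436,448,452,456,464,468,472,476,480,484,488]:
    print(u,''.join(chr(65+V[v,u]//10) if Sa[v,u]>150 and (H[v,u]<34 or H[v,u]>172) else '.' for v in range(240,310)))
for u in(470,474,478,482,486):
    v=edge(u,245,285,165); print('mark',u,v,onplane(d,u,v).round(1))
for u in(400,410,420,430,440,446,450): 
    v=edge(u,268,300,136); print('lip',u,v,onplane(d,u,v).round(1) if v else '')
E
```

```text
clock: 13.3
position: [582.4, 12.9, 200.9]
ee_rot: [-0.078, 0.903, 0.224, 0.358]
contact_force: [-2.8, -1.0, -0.6]
gripper_width: -0.1
grasp_force: 1.4
J [-0.091  0.233 -0.293 -1.084 -0.621 -0.522] tcp [582.4  12.9 200.9] pitch 40.1 head 37.01
tip slope/out/left [106.2  20.   -0.5] roll yz 0.349 F [-2.8 -1.  -0.6] S in tool [-0.989 -0.005 -0.146] N in tool [ 0.119  0.549 -0.827] Y [-0.084  0.836  0.542]
395 .....................LMMMMMMMMMMMMMMMMMMMMMMMMMMMMNNNNNNONONNNOOOOON..
415 ..................LMMMMMMMMMMMMMMMMMMMMMMMMNNNOOONNNNNNNNNNNL.........
436 ...............JJJMSSSSRMMMMMMMMMMMMNNNNNONNNNOOOOON..................
448 ...........JJJJJJJJJJKNSSSROMMNNOOOOOOOOOOOOOOOO......................
452 .........KJJJJJJJJJJJKMQSSSRONNOOOOOOOOOOOOOON........................
456 ..........IJJJJJJJJJJJJNRSSSSQOOOPPPPPRO..............................
464 ...........EJJJJJJJJJJJJJMRSSSTTTTTTTTTTR.............................
468 ............FJJJJJJJJJJJJKPXYXXXXXXXXXXXWU............................
472 .............FJJJJJJJJJJKPVWWWWWWWWWWWWW..............................
476 ..............GJJJJJJJJLTWWWWWWWWWWWWW................................
480 ................JJJJJKOVWWWWWWWWWWWWU.................................
484 .................JJJLSWWWWWWWWWWWWW...................................
488 ..................JMUWWWWWWWWWWWW.....................................
mark 470 265.6833 [122.1  38.  152.2]
mark 474 264.41934 [122.2  38.  158. ]
mark 478 262.91983 [122.1  38.  164.1]
mark 482 261.54984 [122.2  38.  170.3]
mark 486 260.16882 [122.2  38.  176.8]
lip 400 291.0 [122.7  38.   72.2]
lip 410 285.75 [121.6  38.   81.4]
lip 420 281.90475 [121.3  38.   91.3]
lip 430 279.7143 [122.1  38.  102. ]
lip 440 274.7143 [121.1  38.  113.1]
lip 446 271.9655 [120.6  38.  120.1]
lip 450 270.42856 [120.5  38.  125. ]
```

```bash
python3 -m pendant '[[-0.001,0,-0.0001,0,0,0,0],[0,0,0,0,0,0,0],[0,0,0,0,0,0,0]]'
python3 - <<'E'
from lev import *
now()
d=grab('wrist','w9'); V=d['image'].max(2).astype(np.float32)
# lip edge: fit a step between lower and outer face along columns 400..450
vs=[]
for u in range(400,450,3):
    c=V[:,u-1:u+2].mean(1); v0=int(round(270.6+(450-u)*0.36)); w=c[v0-9:v0+10]
    k=min(range(3,16),key=lambda k:w[:k].var()*k+w[k:].var()*(19-k)); vs.append(onplane(d,u,v0-9+k-.5)[0])
print('lip',np.median(vs),np.std(vs))
ms=[]
for u in range(470,487,2):
    c=V[:,u]; k=next(v for v in range(250,285) if c[v]<165<=c[v+1]); ms.append(onplane(d,u,k+(165-c[k])/(c[k+1]-c[k]))[0])
print('mark',np.median(ms))
E
```

```text
clock: 13.65
position: [583.1, 12.8, 201.7]
ee_rot: [-0.078, 0.903, 0.224, 0.358]
contact_force: [-3.7, -1.4, -0.8]
gripper_width: 0.1
grasp_force: 1.6
J [-0.09   0.232 -0.291 -1.082 -0.621 -0.525] tcp [583.1  12.8 201.7] pitch 40.0 head 37.0
tip slope/out/left [107.3  20.   -0.5] roll yz 0.349 F [-3.7 -1.4 -0.8] S in tool [-0.989 -0.005 -0.146] N in tool [ 0.119  0.549 -0.828] Y [-0.084  0.836  0.542]
lip 121.6280685378139 1.656020335927844
mark 122.167010756736
```

Level within the measurement error (mark 122.2; lip 121.6 by image, 122.2 by tip travel). I back off down the slope, then outward.

```bash
python3 -m pendant '[[0.005,0,0.0007,0,0,0,0],[0.015,0,0.002,0,0,0,0],[0.015,0,0.002,0,0,0,0],[0.003,0.014,-0.02,0,0,0,0],[0.004,0.019,-0.028,0,0,0,0],[0.004,0.019,-0.028,0,0,0,0],[0.004,0.019,-0.028,0,0,0,0],[-0.02,0,-0.03,0,0,0,0],[-0.02,0,-0.03,0,0,0,0],[0,0,0,0,0,0,0],[0,0,0,0,0,0,0]]'
python3 - <<'E'
from lev import *
now()
for n in('scene','top','wrist'): grab(n,n[0]+'10')
def cmp(f,ref,z):
    a=load(f)['image'];b=load(ref)['image']; return a,b
def cents(f):
    d=load(f); h=cv2.cvtColor(d['image'],cv2.COLOR_RGB2HSV); r={}
    for col,lo,hi in(('yel',(20,150,60),(34,255,255)),('red',(0,170,110),(6,255,255)),('blue',(95,90,30),(118,255,255)),('green',(50,120,50),(70,255,255))):
        m=cv2.inRange(h,lo,hi); n,l,s,c=cv2.connectedComponentsWithStats(m)
        r[col]=[(c[i].round(1).tolist(),int(s[i,4])) for i in range(1,n) if s[i,4]>60 and 150<c[i][0]<440 and 110<c[i][1]<400]
    return r
for f in('scene0','s10','top0','t10'): print(f,cents(f))
d=load('w10'); h=cv2.cvtColor(d['image'],cv2.COLOR_RGB2HSV)
for nm,lo,hi in(('red',(0,150,60),(8,255,255)),('yel',(18,150,60),(34,255,255))):
    n,l,s,c=cv2.connectedComponentsWithStats(cv2.inRange(h,lo,hi))
    print(nm,[(c[i].round(1).tolist(),s[i].tolist()) for i in range(1,n) if s[i,4]>80])
E
```

```text
clock: 14.8
position: [457.6, 2.7, 323.9]
ee_rot: [-0.078, 0.902, 0.224, 0.36]
contact_force: [0.1, 0.2, 0.5]
gripper_width: 0.2
grasp_force: 0.0
J [-0.043 -0.147 -0.409 -0.808 -0.738 -0.899] tcp [457.6   2.7 323.9] pitch 39.8 head 36.85
tip slope/out/left [122.1 192.6 -28.2] roll yz 0.348 F [0.1 0.2 0.5] S in tool [-0.99  -0.006 -0.141] N in tool [ 0.115  0.549 -0.828] Y [-0.082  0.836  0.543]
scene0 {'yel': [([262.0, 239.8], 499)], 'red': [([197.2, 196.8], 120), ([274.5, 286.0], 161)], 'blue': [], 'green': [([423.9, 248.4], 127), ([371.9, 263.5], 123), ([359.6, 314.1], 147), ([308.0, 339.2], 146)]}
s10 {'yel': [([236.6, 238.5], 480)], 'red': [([197.2, 196.9], 123), ([274.5, 286.3], 150)], 'blue': [], 'green': [([423.8, 248.2], 136), ([371.9, 263.8], 113), ([359.4, 314.7], 154), ([308.0, 339.2], 146)]}
top0 {'yel': [([262.4, 177.6], 650)], 'red': [([201.3, 127.6], 170), ([334.4, 150.0], 167)], 'blue': [([221.3, 235.4], 66)], 'green': [([166.3, 137.4], 163), ([163.0, 240.3], 165), ([293.8, 245.4], 154)]}
t10 {'yel': [([266.5, 140.5], 728)], 'red': [([201.4, 127.6], 170), ([334.4, 150.0], 169)], 'blue': [([221.2, 235.8], 64)], 'green': [([166.2, 137.4], 163), ([163.2, 240.3], 156)]}
red [([335.9, 214.2], [311, 207, 44, 16, 438]), ([7.4, 249.3], [0, 233, 18, 31, 373])]
yel [([166.0, 232.9], [34, 210, 288, 50, 6032])]
```

```bash
python3 - <<'E'
from lev import *
d=load('w10'); h=cv2.cvtColor(d['image'],cv2.COLOR_RGB2HSV); H,Sa,V=[h[:,:,i].astype(int) for i in range(3)]
for u in [4,8,12,16,36,40,46,52,60,80,200,280,290,300,306,310,314,318,322,330,336,342,348,352]:
    y0=195 if u>150 else 225
    print(u,y0,''.join(chr(65+V[v,u]//10) if Sa[v,u]>150 and (H[v,u]<34 or H[v,u]>172) else '.' for v in range(y0,y0+65)))
E
```

```text
4 225 ..............IIIIIIIIPVVVVVVVVVVVVVVW...........................
8 225 ..............IIIIIIIKSTUUVVVVVVVVVVV............................
12 225 .............IIIIIIIIIIIIIIIIIIIIIJ..............................
16 225 ........IHF....FGGGHIIIIII.......................................
36 225 .............KLLLLNQVXYYYYYYYYYYZZ...............................
40 225 .........JLLLLLLLLMRWXYYYYYYYYYYYZ...............................
46 225 .........LLLLLLLLMPUXYYYYYYYYYYYZN...............................
52 225 ........HLLLLLLLLOSWYYYYYYYYYYYYR................................
60 225 .......GLLLLLLLLMRWXXXYYYYYYYYYUG................................
80 225 .....GKLLLLLLLNSWXYYYYYYYYYYXO...................................
200 195 HHHHHGFFFFFFFFFGGHHHHG..HLLLLLLMQWXXYYYYYYYYV....................
280 195 .................ILLKKKNTXXYYYYYYXR..............................
290 195 ................ILLLLLNUXYYYYYYYWL...............................
300 195 ...............HLLLLLNUXXXYYYYYW.................................
306 195 ................JLLLMSXYYYYYYYWL.................................
310 195 .................KLLOVYYYYYYYYX..................................
314 195 ...............QRPMMRXYYYYYYYXL..................................
318 195 ...............MRRPOVYYYYYYYY....................................
322 195 ..............IJNRQRSTTTT........................................
330 195 ..............IIIMQRRRRRRRS......................................
336 195 JJJJJJJK.....IIIIOVVVVVVVVU......................................
342 195 JJJJJJ.......FIIMSUVVVVVVV.......................................
348 195 JJJJJ.........FJPVVVVVVVV........................................
352 195 JJJJK..........LSVVVVVVVU........................................
```

```bash
python3 - <<'E'
from lev import *
d=load('w10'); V=d['image'].max(2).astype(float)
def e(u,a,b,t):
    c=V[:,u]; k=next(v for v in range(a,b) if c[v]<t<=c[v+1]); return onplane(d,u,k+(t-c[k])/(c[k+1]-c[k])).round(1)
for u in(38,46,52,60,70,80): print('lipR',e(u,236,255,178)[[0,2]])
for u in(2,4,6): print('markR',e(u,240,258,150)[[0,2]])
for u in(285,295,306,312): print('lipL',e(u,212,225,178)[[0,2]])
for u in(338,342,346,350): print('markL',e(u,208,222,150)[[0,2]])
E
```

```text
lipR [ 122.5 -130.9]
lipR [ 122.4 -125.8]
lipR [ 122.5 -122. ]
lipR [ 122.6 -116.8]
lipR [ 122.5 -110.2]
lipR [ 122.6 -103.5]
markR [ 121.8 -152.7]
markR [ 121.8 -151.5]
markR [ 121.7 -150.3]
lipL [122.9  84.6]
lipL [122.9  97.6]
lipL [122.8 112.4]
lipL [122.8 120.9]
markL [122.2 160. ]
markL [122.2 166.4]
markL [122.1 173. ]
markL [122.3 179.7]
```

Both ends agree that the lip is level with the marks to about 0.6 mm. The robot is clear, so I hand in.

```bash
python3 -c "
from bench import arm
print(arm.job_done())"
```

```text
the job is handed in; nothing more can be done
None
```

I pressed the green fan button until it met a hard stop at about 64 mm, then pushed the window up from beneath; the lip stands within about 0.6 mm of the red marks, the robot is clear, and the job is handed in.

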